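# Take the depth of the narrow compartment with the depth gauge and lock it

### The job

Take the depth of the narrowest compartment of the wooden case: move the sanding block off the case to lie flat on the bench, then stand the depth gauge flat on the case's rim with its rod over that compartment, lower the rod until its tip rests on the compartment's floor, and only then press the lock lever right down. Leave the gauge standing there, locked, to be read off; do not slam it down or ram the rod, and leave everything else where it is.

Things in the scene. Friction and masses are not known exactly. Their poses are not given: they have to be found in the camera images.
- case: wooden case, fixed, lidless: 220 (own x) x 150 (own y) x 85 mm high, walls 12 mm. Two 9 mm partitions across it, rim-high, make three compartments: wide (107 mm, at -x), narrow (24 mm along x, 126 mm along y, centred 30 mm towards +x) and middling (47 mm, at +x). Left or right of the bench's middle, any yaw. Origin at the centre of its underside
- narrow_mouth (a point): centre of the mouth of the narrow compartment, level with the rim (85 mm above the bench); axes as the case's, so the compartment is 24 mm along x and 126 mm along y
- narrow_floor: floor board of the narrow compartment (24 mm along its x, 126 mm along its y), fixed 45 to 70 mm below the rim; origin at the centre of its upper face, axes as the case's
- gauge: bridge depth gauge, loose, about 0.6 kg, standing on the bench: steel bridge bar 190 mm long (own y), 26 mm wide (own x), 14 mm high; in its middle a head 44 mm long (y), 26 mm wide, its top 44 mm above the underside, in which the measuring rod slides up and down. Lock lever on the head's +y side. Origin at the centre of the bridge's underside, z up
- rod (a joint): slide of the measuring rod, m: 0 = fully raised (at its stop, tip 20 mm above the bridge's underside), grows downwards to 0.095; 0.020 = tip flush with the underside. Unlocked it moves at about 1.2 N, stays where left and weighs 55 g. Lift the gauge by the thumb piece: the rod rises to its stop and the rest hangs from it
- thumb_piece (a point): centre of the black thumb piece on top of the rod, the place to hold: a block 16 mm (own x) x 36 mm (own y) x 24 mm high; axes as the gauge's. It is centred over the bridge, 144 mm above the rod's tip: 164 mm above the bridge's underside when the rod is fully raised
- rod_tip (a point): the lower end of the rod, a flat steel beam 7 mm (own x) x 12 mm (own y), in the middle of the bridge
- lock_lever (a joint): lock lever, rad: 0 = fully raised (45 degrees up, unlocked), 0.8 = right down (level), clamping the rod (holds over 10 N). Pivot along the gauge's x axis, 29 mm from the middle towards the gauge's +y, 48 mm above the bridge's underside. Pressing straight down with about 3 to 5 N swings it down; it stays where left
- lever_paddle (a point): middle of the black paddle at the lever's end, 57 mm from the pivot, 26 mm wide (x), 18 mm long, 10 mm thick. Its horizontal distance from the pivot is 40 mm raised, 57 mm down
- block_centre (a point): centre of the cork sanding block that lies on the case across the narrow compartment: 50 mm (own x) x 110 mm (own y) x 32 mm high, 90 g
- glue_bottle: the white plastic glue bottle standing in the middle of the bench, 60 mm diameter, 150 mm tall; origin at the centre of its underside
- small_tin: a small closed tin, 96 mm diameter, 110 mm tall; origin at the centre of its underside
- tape_roll: a cardboard-coloured roll of tape lying flat, 110 mm outside diameter, 48 mm high; origin at the centre of its underside
- brush: a paint brush lying on the bench, 210 mm long along its own x; origin at the middle of its underside
- screwdriver: a screwdriver lying on the bench, 220 mm long along its own x; origin at the middle of its underside
- offcut: a wooden offcut, 50 x 90 mm, 45 mm high, near the robot; origin at the centre of its underside
- screw_carton: a small carton of screws standing inside the wide compartment of the case, 70 x 55 mm, 40 mm high; origin at the centre of its underside
Not all that is in view belongs to the job. Several things have the shape of the gauge; the one meant has the colours described above.

How it is judged:
On the way, in this order (a step that is already met when the one before it is completed fails the run):
1. the sanding block lies on the bench, clear of the case (height (world z) of block_centre below 0.021 m and (x of block_centre in the frame of case above 0.11 m or x of block_centre in the frame of case below -0.11 m or y of block_centre in the frame of case above 0.075 m or y of block_centre in the frame of case below -0.075 m)), for 0.1 s.
2. the gauge stands flat on the rim and the rod's tip touches the narrow compartment's floor, the lever still up (angle between gauge's own z axis and vertical below 0.03 rad and z of gauge in the frame of case between 0.082 and 0.088 m and x of rod_tip in the frame of narrow_floor between -0.012 and 0.012 m and y of rod_tip in the frame of narrow_floor between -0.063 and 0.063 m and z of rod_tip in the frame of narrow_floor between -0.004 and 0.0018 m and value of joint lock_lever below 0.35 rad and contact force between gauge and narrow_floor above 0.3 N), for 0.1 s.
3. the lever is pressed down with the tip still on the floor (angle between gauge's own z axis and vertical below 0.03 rad and z of gauge in the frame of case between 0.082 and 0.088 m and x of rod_tip in the frame of narrow_floor between -0.012 and 0.012 m and y of rod_tip in the frame of narrow_floor between -0.063 and 0.063 m and z of rod_tip in the frame of narrow_floor between -0.004 and 0.0018 m and value of joint lock_lever above 0.74 rad), for 0.1 s.
At the end, for the whole second after the job is handed in: The sanding block lies flat on the bench beside the case; the gauge stands at rest, flat (within 1.7 degrees and 3 mm) on the case's rim, with the rod's tip within 1.8 mm of the narrow compartment's floor, and the lock lever is down (beyond 0.74 of 0.80 rad) (all of step 1 and all of step 3 and linear speed of gauge below 0.01 m/s and contact force between the fingers and anything else below 0.1 N); the robot touches nothing.
It fails at once if the gauge is slammed down on the case (over 60 N) (contact force between gauge and case above 60 N).
It fails at once if the rod is rammed into the compartment's floor (over 60 N) (contact force between gauge and narrow_floor above 60 N).
It fails at once if a bystander is shifted by more than 30 mm (distance of any of glue_bottle, small_tin, tape_roll, brush, screwdriver, offcut, screw_carton from where it was at the start of the episode above 0.03 m).
It also fails if it takes over 67 s, if anything falls off the work surface, if the arm or the gripper's body presses on something with over 40 N, if the wrist force passes 120 N, or if a joint passes its speed limit or range.

### The arm

A 7-joint arm with a two-finger parallel gripper is mounted at the origin on the work surface. World frame = base frame: x ahead of the robot, y to its left, z up, the work surface at z = 0. Lengths are in m, angles in rad, forces in N, time in s.
With the tool pointing down it reaches from about 0.4 to 0.925 m from the base axis. Payload 5.6 kg.
Tool frame: the origin (TCP) lies at the very end of the fingers, on their centre line; the grasp point (between the pads) lies 19 mm behind it; z points along the fingers, x is the direction in which the jaws open and shut, and the axes are right-handed (so a half turn about z gives the same grasp; the last joint's range is limited). The gripper opens to 85 mm and grips with 20 to 120 N. Pads are 22 mm wide; open, the fingers measure 114 mm over their backs; the gripper's body (76 mm by 85 mm) begins 54 mm behind the grasp point. The pads swing forward as they close: fully open they stand 13 mm farther back than shut.
Start: joints at [-0.043, 0.468, -0.012, 1.603, 0.006, 1.071, -0.056], TCP at [0.65, -0, 0.231] pointing down, gripper open.
Joint ranges: [-2.53, 2.53], [-0.31, 2.02], [-1.57, 1.55], [0.28, 2.44], [-1.29, 4.43], [0.15, 1.84], [-2.92, 2.92]. Speed limits (rad/s): [2.57, 2.57, 3.14, 3.14, 3.14, 3.14, 3.14].

### API

Orientations are given as a unit quaternion [x, y, z, w].
In Python, from rig import ctrl gives the robot as it stands. The module is installed in compiled form; this text tells all that it offers.
- The arm moves only by the tool arm_command, never from a script. Its argument "increments" is one flat list of numbers, 6 for each row, row after row: the shift along the tool's x, y, z in mm, then the turn, a rotation vector about the tool's x, y, z in rad. In form: [tx, ty, tz, ax, ay, az, tx, ty, tz, ax, ay, az, ...]. A call has 1 to 8 rows; each row shifts and turns the commanded pose from where the row before left it, along the tool's axes as they then stand; what a row does not reach is not made up. A row lasts 1/10 s, in which the tool goes at most 50 mm and 8.59 degrees, less where a joint would pass 70% of its speed; a pose out of reach is approached as far as the arm can. A call is refused whole if a number of a shift passes 50 or a number of a turn 0.15, either way. A call with a gripper value outside its range is refused whole. "gripper" is the closure, from -1 (fully open) to 1 (shut), so that 0 is half open, set as the call begins (left out, the last holds). The fingers move at their own pace and stop on an object; the grip force is fixed at half the most. Time passes only in rows, so rows that do not move let the fingers close. It gives the time, the measured TCP pose, the force and the opening at its end, in the units of the state.
- ctrl.state(): the state, without advancing time (a new reading comes with each control period).
- ctrl.read_camera(name): name is "scene" or "side" or "wrist"; returns the picture (480x640x3 uint8, red, green, blue); there is no depth.
- ctrl.camera_info(name): a dict with "fov_y" (degrees; the focal length in pixels is half the picture's height over the tangent of half this angle, whatever the lens; pixels are square), "cx", "cy" (the principal point, pixels), "xyz" and "rotation" of the camera in the world. Camera axes: x right, y up, looking along -z (the intrinsics and any distortion apply to the point x, -y, -z); pixel columns grow to the right and rows downward; lengths in m; the calibration is good to about 2 mm. A picture is of the moment at which its call begins: read the wrist's pose just before it. camera_info takes no time and is no camera call; for the wrist camera it gives the pose at the moment of the call.
- ctrl.sign_off(): hands the job in, once; it reports no verdict.
The state is a dict: "time_s": time; "joints": joint angles; "joint_vel": joint speeds; "tau": joint torques, N m; "tcp_pos": TCP position; "ee_rot": TCP orientation; "force": force on the tool from outside, world axes, zero at the start; "moment": the same for the moment, N m; "gripper_width": finger opening in m.
Only numpy, scipy, OpenCV 4.12 (cv2) and the standard library are available. Lean on these libraries where they do the work, as an engineer would, in place of code of your own. Each camera call takes 0.05 s, during which the arm holds its last target.

## Working session

There is one attempt and no reset: what is moved stays moved. The work goes in short steps, Python scripts to look and compute and a tool call to move; the robot and the scene stay as the last step left them, time stands still between calls to the robot, and variables do not carry over. Pictures are saved under pics/ and viewed, and the job is handed in when it is done.

Besides the shell and the picture viewer there is one more tool, called by a JSON object that holds its "name" and its "arguments", one argument or row to a line. arm_command: Moves the arm, as the interface text tells. Its arguments: {"type":"object","properties":{"increments":{"type":"array","items":{"type":"number"}},"gripper":{"type":"number"}},"required":["increments"]}

```bash
mkdir -p pics; python3 - <<'E'
from rig import ctrl
import cv2
for n in ["scene","side","wrist"]:
    print(n,ctrl.camera_info(n))
    im=ctrl.read_camera(n); cv2.imwrite(f"pics/{n}0.png",im[:,:,::-1])
print(ctrl.state())
E
```

```text
scene {'fov_y': 48.103166203229755, 'cx': 327.06317835846204, 'cy': 242.70574057388785, 'xyz': array([ 0.92863613, -0.50264019,  0.99807756]), 'rotation': array([0.30951831, 0.10597261, 0.30815743, 0.8933125 ])}
side {'fov_y': 50.80362755065068, 'cx': 313.97028401964064, 'cy': 240.97651934689674, 'xyz': array([0.20041819, 0.78917338, 0.77260564]), 'rotation': array([-0.07664869,  0.42451155,  0.88640213, -0.16794699])}
wrist {'fov_y': 70.72939016419242, 'cx': 319.28962900366554, 'cy': 242.08556580077826, 'xyz': array([0.65136914, 0.07984016, 0.37188903]), 'rotation': array([-1.55953508e-01,  9.15246494e-04,  4.23053170e-05,  9.87763972e-01])}
{'time_s': 0.15, 'joints': array([-0.04297838,  0.468204  , -0.01159253,  1.60339605,  0.0060184 ,
        1.07141568, -0.05631034]), 'joint_vel': array([-0.00022695, -0.00052124, -0.00083679, -0.00278472, -0.00068047,
        0.00177094,  0.00054161]), 'tau': array([ 7.85188859e-04, -5.32791960e+01,  2.14623066e-02, -2.51555961e+01,
        1.13295941e-02,  5.56105006e-03, -3.78186076e-05]), 'tcp_pos': array([ 6.49573982e-01, -8.76341907e-05,  2.30544903e-01]), 'ee_rot': array([ 9.99999758e-01, -4.87500233e-05, -6.91818793e-04,  6.29937136e-05]), 'force': array([-0.1234783 , -0.07679548, -0.44429433]), 'moment': array([-0.02053191, -0.02236099, -0.03213362]), 'gripper_width': 0.0853808396600886}
```

View pics/scene0.png

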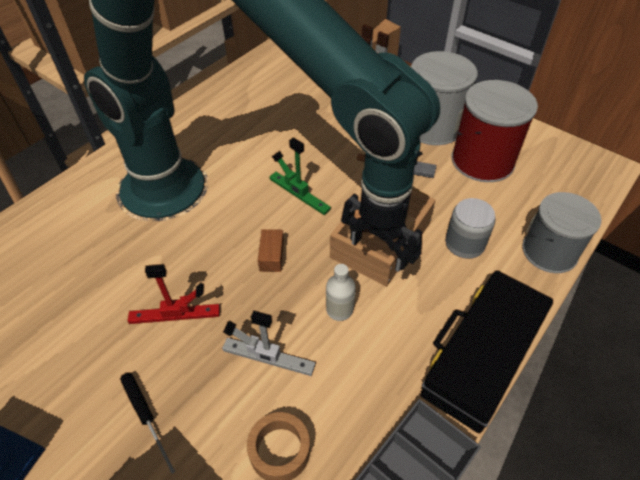

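View pics/side0.png

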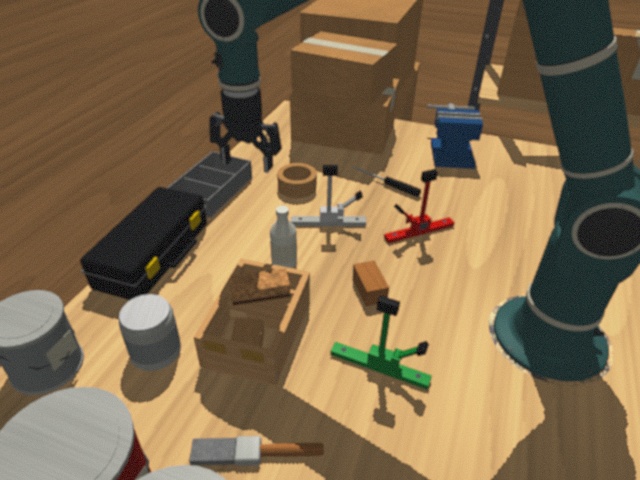

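View pics/wrist0.png

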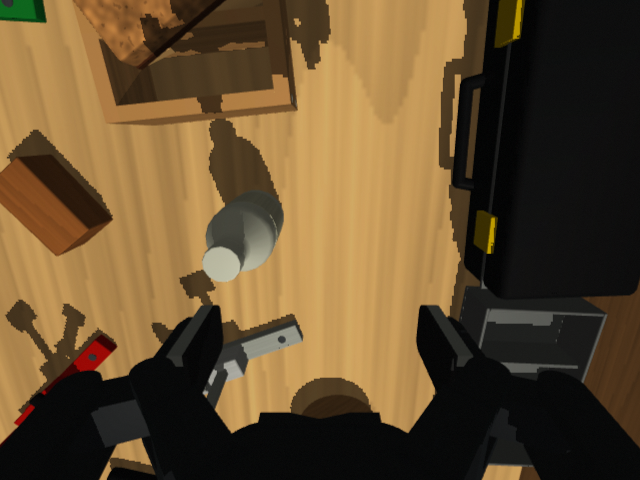

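Steel-grey gauge with black thumb at scene (262,345); look-alikes: green (297,180), red (175,305). I'll check crops of the case and the gauge.

```bash
cat > h.py <<'E'
import numpy as np, cv2
from scipy.spatial.transform import Rotation as R
def cam(info):
    f=240/np.tan(np.radians(info['fov_y'])/2)
    return f,info['cx'],info['cy'],np.array(info['xyz']),R.from_quat(info['rotation']).as_matrix()
def proj(info,P):
    f,cx,cy,c,M=cam(info); q=(np.atleast_2d(P)-c)@M
    return np.stack([cx+f*q[:,0]/-q[:,2], cy-f*q[:,1]/-q[:,2]],1)
def back(info,uv,z):
    f,cx,cy,c,M=cam(info); uv=np.atleast_2d(uv).astype(float)
    d=np.stack([(uv[:,0]-cx)/f,-(uv[:,1]-cy)/f,-np.ones(len(uv))],1)@M.T
    return c+d*((z-c[2])/d[:,2])[:,None]
def crop(im,x0,y0,x1,y1,s,fn):
    a=cv2.resize(im[y0:y1,x0:x1,::-1],None,fx=s,fy=s,interpolation=cv2.INTER_CUBIC); cv2.imwrite(fn,a)
E
python3 - <<'E'
import cv2
from h import *
s=cv2.imread('pics/side0.png')[:,:,::-1]; c=cv2.imread('pics/scene0.png')[:,:,::-1]
crop(s,185,250,325,390,4,'pics/c1.png')
a=cv2.resize(c[300:390,210:330],None,fx=4,fy=4); b=cv2.resize(s[150:240,280:380],None,fx=4,fy=4)
cv2.imwrite('pics/c2.png',np.hstack([a[:,:400],b])[:,:,::-1])
E
```

```text
(no output)
```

View pics/c1.png

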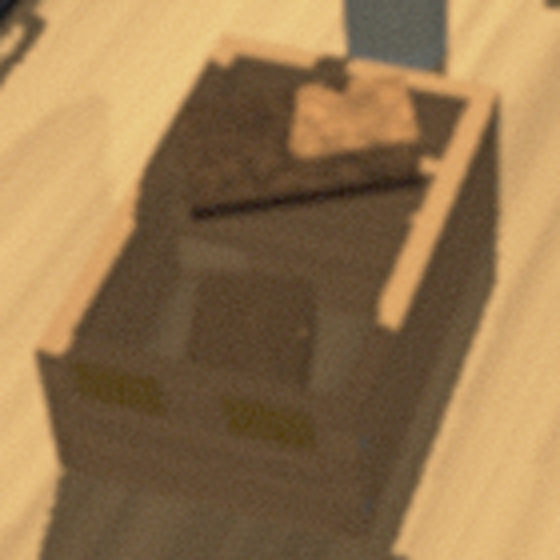

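View pics/c2.png

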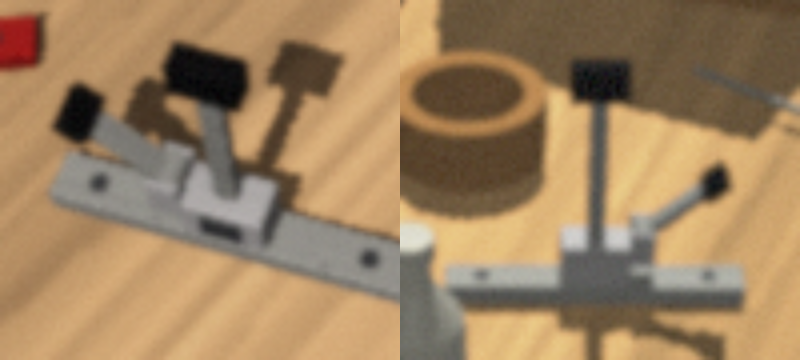

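```bash
python3 - <<'E'
from rig import ctrl
from h import *
S=ctrl.camera_info("side");C=ctrl.camera_info("scene")
print(back(S,[(240.5,259.5),(309,274),(194.5,338)],.085))
print("gauge bar corners scene", back(C,[(210+68/4,300+152/4),(210+52/4,300+197/4)],.014))
print("side bar top corners",back(S,[(280+48/4,150+265/4),(280+342/4,150+265/4),(280+342/4,150+290/4)],.014))
print("bar scene far",back(C,[(315,362)],.014))
print("thumb top scene",back(C,[(262,316)],.176),"side",back(S,[(330,170)],.170))
# bystanders
print("bottle",back(C,[(341,310)],0.0), "brush",back(S,[(192,450),(323,450)],.01),"tin",back(S,[(148,312)],.11))
print("offcut",back(C,[(272,240)],.045),"red",back(C,[(175,315)],.014),"green",back(C,[(298,192)],.014),back(C,[(280,443)],.048))
E
```

```text
[[0.62449889 0.10639838 0.085     ]
 [0.47640726 0.0950799  0.085     ]
 [0.60131442 0.32203866 0.085     ]]
gauge bar corners scene [[ 0.44447776 -0.2132465   0.014     ]
 [ 0.45601786 -0.23634464  0.014     ]]
side bar top corners [[ 0.62516212 -0.16170236  0.014     ]
 [ 0.45134515 -0.23122704  0.014     ]
 [ 0.44366531 -0.2056841   0.014     ]]
bar scene far [[ 0.61930111 -0.14376005  0.014     ]]
thumb top scene [[ 0.54206153 -0.19205835  0.176     ]] side [[ 0.52780706 -0.16445832  0.17      ]]
bottle [[ 5.82955222e-01 -9.82682846e-03 -1.11022302e-16]] brush [[0.52677954 0.47006855 0.01      ]
 [0.33340774 0.39396177 0.01      ]] tin [[0.69489185 0.31805129 0.11      ]]
offcut [[0.36482291 0.01798036 0.045     ]] red [[ 0.32014946 -0.2419875   0.014     ]] green [[0.29523613 0.19067557 0.014     ]] [[ 0.67774763 -0.31251395  0.048     ]]
```

{"name": "arm_command", "arguments": {
  "increments": [-26,-26,-20,0,0,0,-26,-26,-20,0,0,0,-26,-26,-20,0,0,0,-26,-26,-20,0,0,0,-26,-26,-20,0,0,0,0,0,0,0,0,0,0,0,0,0,0,0]
}}

```text
time_s: 0.85
tcp_pos: [0.5199, 0.1303, 0.3318]
ee_rot: [1.0, 0.001, 0.001, 0.0]
force: [-0.9, -0.5, -0.1]
gripper_width: 0.0856
```

```bash
python3 - <<'E'
from rig import ctrl
import cv2,json
i=ctrl.camera_info("wrist"); im=ctrl.read_camera("wrist"); cv2.imwrite("pics/w1.png",im[:,:,::-1])
json.dump({k:(v.tolist() if hasattr(v,'tolist') else v) for k,v in i.items()},open('w1.json','w'))
print(i['xyz'],ctrl.state()['tcp_pos'])
E
```

```text
[0.52120167 0.21024059 0.47325836] [0.52016283 0.12921253 0.33098287]
```

View pics/w1.png

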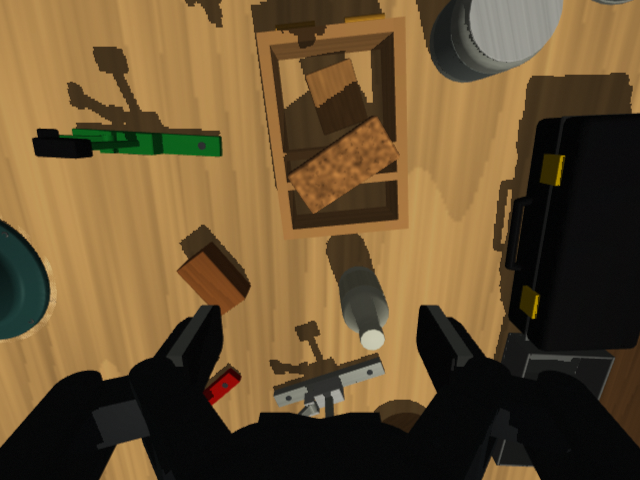

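```bash
python3 - <<'E'
import cv2
from h import *
s=cv2.imread('pics/w1.png')[:,:,::-1]
crop(s,245,5,435,155,4,'pics/c3.png');crop(s,245,105,435,250,4,'pics/c4.png')
E
```

```text
(no output)
```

View pics/c3.png

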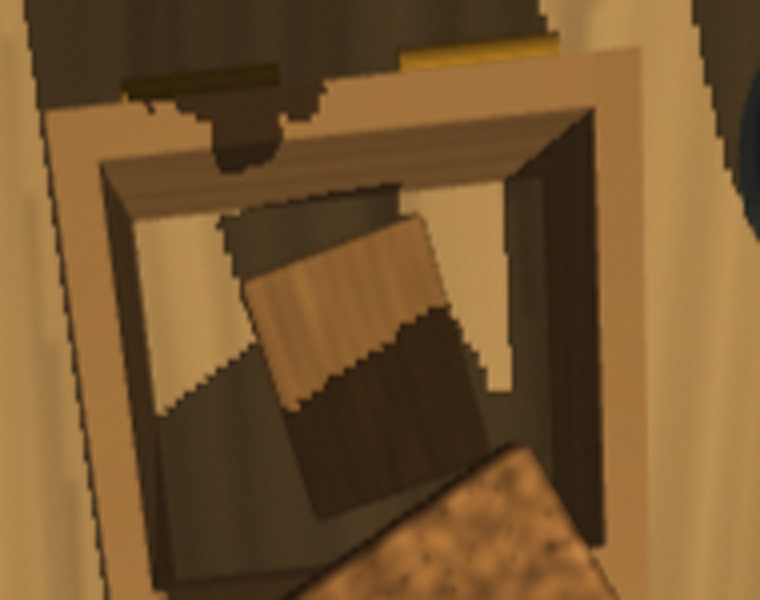

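View pics/c4.png

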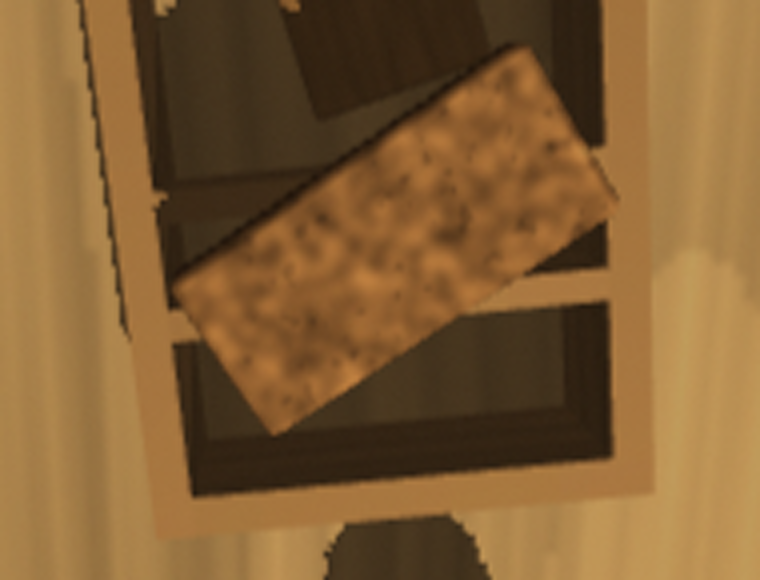

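```bash
python3 - <<'E'
import json
from h import *
from scipy.optimize import least_squares
W=json.load(open('w1.json'))
rim=np.array([(256.25,33),(405,17),(283.75,239.5),(408.25,228.25)])
p=back(W,rim,.085); print(p.round(4)); d=lambda a,b:np.linalg.norm(p[a]-p[b])
print(d(0,1),d(2,3),d(0,2),d(1,3),d(0,3),d(1,2))
loc=np.array([(-110,-75),(-110,75),(110,-75),(110,75)])/1000
def m(q,l): c,s=np.cos(q[2]),np.sin(q[2]); return q[:2]+l@np.array([[c,s],[-s,c]])
r=least_squares(lambda q:(m(q,loc)-p[:,:2]).ravel(),[.55,.2,-1.5]); print('case',r.x,r.fun*1000)
bl=back(W,[(376.75,116.75),(398.75,156.25),(314.25,213.25),(288.75,176.75)],.117)
print(bl.round(4),np.linalg.norm(np.diff(bl,axis=0),axis=1),'c',bl.mean(0))
e=bl[0]-bl[3]+bl[1]-bl[2];print('long axis',np.degrees(np.arctan2(e[1],e[0])))
print('narrow mouth',m(r.x,np.array([[.03,0]])))
# gauge bar ends
print(back(W,[(276,392),(380,358),(383,372),(280,403)],.014))
E
```

```text
[[0.4582 0.3054 0.085 ]
 [0.6066 0.3196 0.085 ]
 [0.479  0.0877 0.085 ]
 [0.6278 0.1019 0.085 ]]
0.1491521918894499 0.1494311738936549 0.21865754182435523 0.2186442429592001 0.2649047442626737 0.26460891160886596
case [ 0.54291027  0.20366626 -1.474845  ] [-0.43896236  0.57069745  0.39265092  0.78024778 -0.25443818 -0.76021167
  0.30074961 -0.59073356]
[[0.5784 0.2252 0.117 ]
 [0.603  0.1873 0.117 ]
 [0.5163 0.1275 0.117 ]
 [0.4899 0.1664 0.117 ]] [0.0451701  0.10529269 0.04702021] c [0.5468948  0.17661915 0.117     ]
long axis 34.08241349648297
narrow mouth [[0.54578439 0.17380425]]
[[ 0.45016106 -0.20115449  0.014     ]
 [ 0.61972794 -0.13407904  0.014     ]
 [ 0.62615182 -0.1610713   0.014     ]
 [ 0.45604185 -0.22393228  0.014     ]]
```

{"name": "arm_command", "arguments": {
  "increments": [0,0,20,0,0,0.14,0,0,20,0,0,0.14,0,0,20,0,0,0.14,0,0,20,0,0,0.14,0,0,20,0,0,0.14,0,0,20,0,0,0.14,0,0,20,0,0,0.138,0,0,0,0,0,0]
}}

```text
time_s: 1.7
tcp_pos: [0.5184, 0.1277, 0.1875]
ee_rot: [0.882, -0.471, -0.002, 0.003]
force: [-0.3, 0.3, 0.3]
gripper_width: 0.0854
```

```bash
cat >> h.py <<'E'
def go(st,target,yaw=None):
    """tool-frame shift mm to reach target; residual turn to have tool x at world yaw, z down"""
    M=R.from_quat(st['ee_rot']).as_matrix()
    sh=(np.array(target)-st['tcp_pos'])@M*1000
    print('tcp',st['tcp_pos'].round(4),'yaw',np.degrees(np.arctan2(M[1,0],M[0,0])).round(2),'w',round(st['gripper_width'],4),'F',st['force'].round(1),'t',st['time_s'])
    print('shift',sh.round(1))
    if yaw is not None:
        c,s=np.cos(np.radians(yaw)),np.sin(np.radians(yaw))
        T=np.array([[c,s,0],[s,-c,0],[0,0,-1.]])
        print('turn',R.from_matrix(M.T@T).as_rotvec().round(4))
    return sh
E
python3 - <<'E'
from rig import ctrl
from h import *
go(ctrl.state(),[.547,.177,.135],-55.9)
E
```

```text
tcp [0.5184 0.1277 0.1875] yaw -56.2 w 0.0854 F [-0.3  0.3  0.3] t 1.7
shift [-25.  -51.6  52.2]
turn [ 0.0076  0.0011 -0.0052]
```

{"name": "arm_command", "arguments": {
  "increments": [-8,-17,0,0.007,0,0,-8,-17,10,0,0,0,-9,-17,15,0,0,0,0,0,26,0,0,0,0,0,0,0,0,0]
}}

```text
time_s: 2.2
tcp_pos: [0.5477, 0.1799, 0.1383]
ee_rot: [0.884, -0.468, 0.0, -0.002]
force: [-0.1, -0.4, -1.4]
gripper_width: 0.0854
```

```bash
python3 - <<'E'
from rig import ctrl
from h import *
i=ctrl.camera_info("wrist"); im=ctrl.read_camera("wrist"); cv2.imwrite("pics/w2.png",im[:,:,::-1])
go(ctrl.state(),[.547,.177,.092],-55.9)
E
```

```text
tcp [0.5486 0.1795 0.1399] yaw -55.93 w 0.0854 F [ 1.1 -0.2  1.1] t 2.25
shift [ 1.3  2.9 47.9]
turn [-0.0049  0.0004 -0.0005]
```

View pics/w2.png

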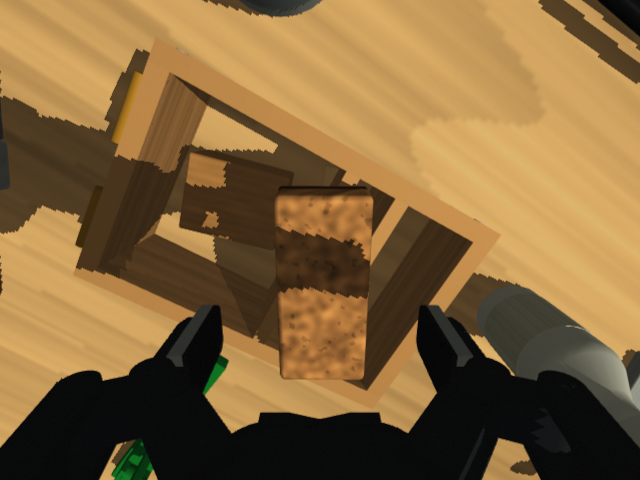

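Block centred between the jaws (block 277–372 px, jaws 220–420). Descend and grip.

{"name": "arm_command", "arguments": {
  "increments": [1,2,18,0,0,0,0,0,18,0,0,0,0,0,10,0,0,0,0,0,0,0,0,0]
}}

```text
time_s: 2.65
tcp_pos: [0.5479, 0.1773, 0.0945]
ee_rot: [0.883, -0.47, 0.001, -0.003]
force: [-0.0, -2.2, -0.2]
gripper_width: 0.0854
```

{"name": "arm_command", "arguments": {
  "increments": [0,0,0,0,0,0,0,0,0,0,0,0,0,0,0,0,0,0,0,0,0,0,0,0,0,0,0,0,0,0,0,0,0,0,0,0],
  "gripper": 1
}}

```text
time_s: 3.25
tcp_pos: [0.5488, 0.1779, 0.0959]
ee_rot: [0.883, -0.47, 0.003, -0.004]
force: [0.4, -0.4, 6.3]
gripper_width: 0.0486
```

{"name": "arm_command", "arguments": {
  "increments": [0,0,-15,0,0,0,0,0,-35,0,0,0,0,0,-35,0,0,0,0,0,-5,0,0,0,0,0,0,0,0,0]
}}

```text
time_s: 3.75
tcp_pos: [0.548, 0.1775, 0.1865]
ee_rot: [0.883, -0.47, 0.003, -0.004]
force: [-0.4, -0.5, -1.1]
gripper_width: 0.0486
```

```bash
python3 - <<'E'
from rig import ctrl
from h import *
go(ctrl.state(),[.475,-.065,.18],-55.9)
E
```

```text
tcp [0.548  0.1775 0.1865] yaw -56.04 w 0.0486 F [-0.4 -0.5 -1.1] t 3.75
shift [160.4 196.1   4.6]
turn [-0.0102 -0.0008 -0.0024]
```

{"name": "arm_command", "arguments": {
  "increments": [20,24,0,-0.01,0,0,28,35,0,0,0,0,28,35,0,0,0,0,28,35,0,0,0,0,28,35,0,0,0,0,28,32,0,0,0,0,0,0,0,0,0,0,0,0,0,0,0,0]
}}

```text
time_s: 4.55
tcp_pos: [0.4731, -0.0656, 0.184]
ee_rot: [0.882, -0.471, -0.002, 0.002]
force: [0.4, 0.4, -1.0]
gripper_width: 0.0487
```

```bash
python3 - <<'E'
from rig import ctrl
from h import *
go(ctrl.state(),[.475,-.065,.012],-55.9)
im=ctrl.read_camera("scene"); cv2.imwrite("pics/s1.png",im[:,:,::-1])
E
```

```text
tcp [ 0.4731 -0.0656  0.184 ] yaw -56.18 w 0.0487 F [ 0.4  0.4 -1. ] t 4.55
shift [  0.8  -2.7 172. ]
turn [ 0.0045  0.0013 -0.0049]
```

View pics/s1.png

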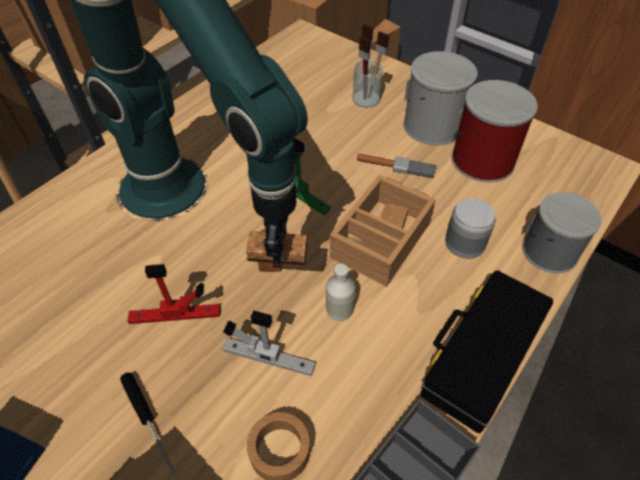

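{"name": "arm_command", "arguments": {
  "increments": [0,-2,35,0,0,0,0,0,45,0,0,0,0,0,45,0,0,0,0,0,25,0,0,0,0,0,10,0,0,0,0,0,6,0,0,0,0,0,3,0,0,0,0,0,0,0,0,0]
}}

```text
time_s: 5.4
tcp_pos: [0.4762, -0.0638, 0.0166]
ee_rot: [0.883, -0.47, 0.0, 0.001]
force: [-0.0, 0.6, -0.3]
gripper_width: 0.0489
```

{"name": "arm_command", "arguments": {
  "increments": [0,0,2,0,0,0,0,0,2,0,0,0,0,0,0,0,0,0]
}}

```text
time_s: 5.7
tcp_pos: [0.4756, -0.0642, 0.0122]
ee_rot: [0.883, -0.47, -0.0, 0.001]
force: [-0.3, 0.2, 0.0]
gripper_width: 0.0485
```

{"name": "arm_command", "arguments": {
  "increments": [0,0,1,0,0,0,0,0,1,0,0,0,0,0,0,0,0,0]
}}

```text
time_s: 6.0
tcp_pos: [0.4754, -0.0643, 0.0109]
ee_rot: [0.883, -0.47, -0.001, 0.001]
force: [-4.2, 0.1, 12.2]
gripper_width: 0.0487
```

{"name": "arm_command", "arguments": {
  "increments": [0,0,0,0,0,0,0,0,0,0,0,0,0,0,0,0,0,0,0,0,-10,0,0,0,0,0,-40,0,0,0,0,0,-50,0,0,0,0,0,-50,0,0,0,0,0,-50,0,0,0],
  "gripper": -1
}}

```text
time_s: 6.8
tcp_pos: [0.4753, -0.0638, 0.2125]
ee_rot: [0.883, -0.47, -0.001, 0.001]
force: [1.4, 1.2, 0.1]
gripper_width: 0.0855
```

{"name": "arm_command", "arguments": {
  "increments": [0,0,-50,0,0,0,0,0,-30,0,0,0,0,0,0,0,0,0]
}}

```text
time_s: 7.1
tcp_pos: [0.4784, -0.0639, 0.2953]
ee_rot: [0.883, -0.47, 0.004, -0.001]
force: [0.1, 0.6, -1.3]
gripper_width: 0.0855
```

```bash
python3 - <<'E'
from rig import ctrl
from h import *
import json
i=ctrl.camera_info("wrist"); go(ctrl.state(),[.535,-.18,.25],21.6)
for n in ("wrist","side","scene"):
    im=ctrl.read_camera(n); cv2.imwrite(f"pics/{n}3.png",im[:,:,::-1])
json.dump({k:(v.tolist() if hasattr(v,'tolist') else v) for k,v in i.items()},open('w3.json','w'))
E
```

```text
tcp [ 0.4784 -0.0639  0.2953] yaw -56.05 w 0.0855 F [ 0.1  0.6 -1.3] t 7.1
shift [127.7  18.1  45.9]
turn [-7.0000e-04 -8.5000e-03 -1.3552e+00]
```

View pics/wrist3.png

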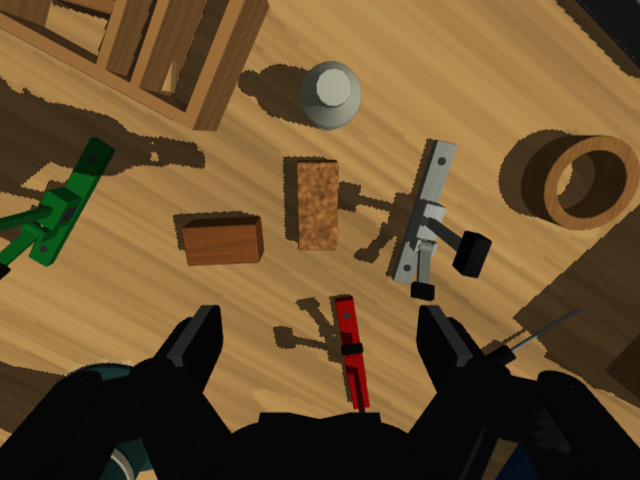

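View pics/side3.png

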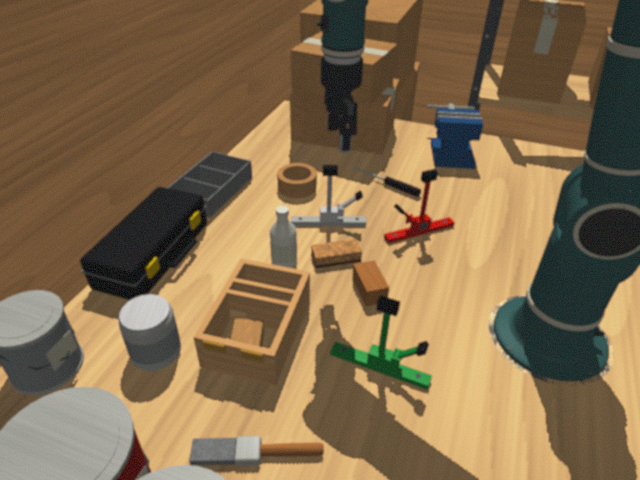

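```bash
python3 - <<'E'
from h import *
s=cv2.imread('pics/wrist3.png')[:,:,::-1]
crop(s,370,130,510,310,4.4 and 3.3,'pics/c5.png')
E
```

```text
(no output)
```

View pics/c5.png

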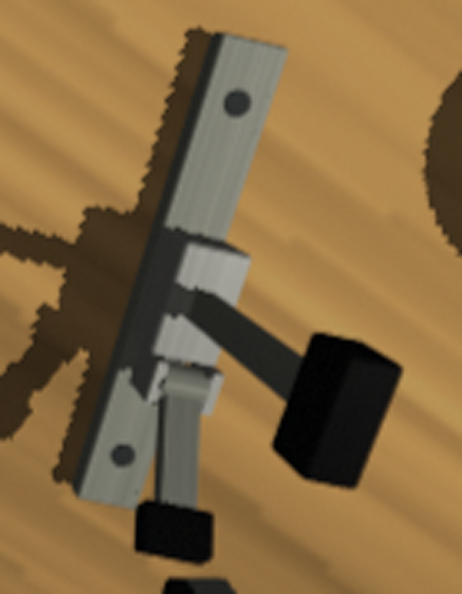

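```bash
python3 - <<'E'
import json
from h import *
from rig import ctrl
from scipy.optimize import least_squares
W=json.load(open('w3.json')); o=np.array([370,130])
c=np.array([(220,35),(287,48),(80,493),(140,507)])/3.3+o
L=np.array([(13,-95,14),(-13,-95,14),(13,95,14),(-13,95,14)])/1000
def T(q,l):
    cc,s=np.cos(q[2]),np.sin(q[2]); return np.c_[q[0]+l[:,0]*cc-l[:,1]*s,q[1]+l[:,0]*s+l[:,1]*cc,l[:,2]]
print(back(W,c,.014).round(4))
r=least_squares(lambda q:(proj(W,T(q,L))-c).ravel(),[.535,-.18,1.95]); print(r.x,np.degrees(r.x[2]),r.fun.round(1))
q=r.x
thumb=np.array([(a*8,b*18,z) for z in(152,176) for a,b in((1,1),(1,-1),(-1,-1),(-1,1))])/1000
print('thumb pred in crop',((proj(W,T(q,thumb))-o)*3.3).round(0).tolist())
S=ctrl.camera_info("side");C=ctrl.camera_info("scene")
print('side',proj(S,T(q,np.vstack([L,thumb]))).round(0).tolist());print('scene',proj(C,T(q,np.vstack([L,thumb]))).round(0).tolist())
E
```

```text
[[ 0.6186 -0.1413  0.014 ]
 [ 0.6288 -0.1646  0.014 ]
 [ 0.4467 -0.2103  0.014 ]
 [ 0.4555 -0.2349  0.014 ]]
[ 0.53697893 -0.1880287   1.95616573] 112.0800405848005 [ 0.1 -1.6  0.4 -0.9 -0.4  2.  -0.3  1.3]
thumb pred in crop [[280.0, 459.0], [323.0, 336.0], [380.0, 348.0], [335.0, 470.0], [316.0, 495.0], [365.0, 363.0], [426.0, 376.0], [375.0, 507.0]]
side [[290.0, 221.0], [291.0, 215.0], [366.0, 221.0], [365.0, 215.0], [337.0, 173.0], [322.0, 173.0], [322.0, 169.0], [337.0, 169.0], [338.0, 164.0], [322.0, 164.0], [322.0, 160.0], [337.0, 160.0]]
scene [[316.0, 361.0], [313.0, 373.0], [227.0, 337.0], [222.0, 348.0], [255.0, 314.0], [274.0, 318.0], [271.0, 326.0], [252.0, 321.0], [253.0, 307.0], [273.0, 312.0], [269.0, 319.0], [250.0, 314.0]]
```

{"name": "arm_command", "arguments": {
  "increments": [0,0,0,0,0,0.1,0,0,0,0,-0.008,0.108,0,0,0,0,0,0]
}}

```text
time_s: 7.55
tcp_pos: [0.475, -0.0637, 0.2881]
ee_rot: [0.829, -0.559, -0.005, 0.0]
force: [-0.3, -0.5, -0.5]
gripper_width: 0.0853
```

```bash
python3 - <<'E'
from rig import ctrl
from h import *
go(ctrl.state(),[.536,-.187,.215],-67.9)
E
```

```text
tcp [ 0.475  -0.0637  0.2881] yaw -68.0 w 0.0853 F [-0.3 -0.5 -0.5] t 7.55
shift [137.8 -10.8  71.9]
turn [ 0.0068  0.0086 -0.0017]
```

{"name": "arm_command", "arguments": {
  "increments": [25,-2,0,0,0,0,35,-3,10,0.006,0.008,0,35,-3,20,0,0,0,30,-2,20,0,0,0,13,-1,20,0,0,0,0,0,0,0,0,0,0,0,0,0,0,0]
}}

```text
time_s: 8.25
tcp_pos: [0.5373, -0.1867, 0.2184]
ee_rot: [0.83, -0.558, -0.0, -0.0]
force: [0.4, 0.5, 0.9]
gripper_width: 0.0855
```

```bash
python3 - <<'E'
from rig import ctrl
from h import *
import json
i=ctrl.camera_info("wrist"); go(ctrl.state(),[.536,-.187,.215],-67.9)
im=ctrl.read_camera("wrist"); cv2.imwrite("pics/w4.png",im[:,:,::-1])
json.dump({k:(v.tolist() if hasattr(v,'tolist') else v) for k,v in i.items()},open('w4.json','w'))
E
```

```text
tcp [ 0.5373 -0.1867  0.2184] yaw -67.88 w 0.0855 F [0.4 0.5 0.9] t 8.25
shift [-0.2  1.3  3.4]
turn [-0.0003  0.0012  0.0004]
```

View pics/w4.png

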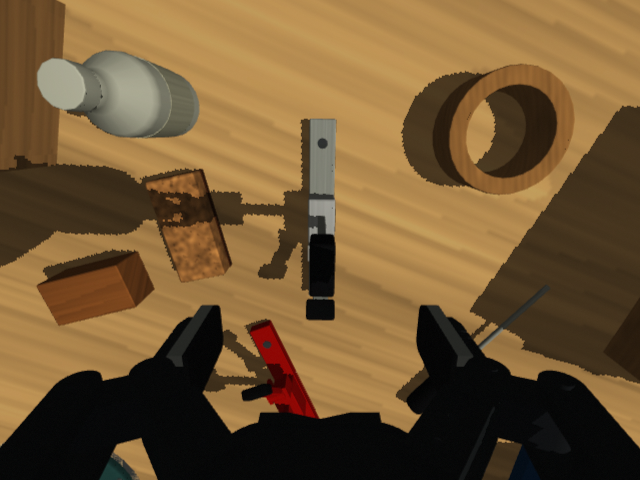

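```bash
python3 - <<'E'
import json
from h import *
W=json.load(open('w4.json'))
for h in (.164,.157,.150):
  for (x,y) in ((.537,-.188),):
    a=np.radians(112.1); u=np.array([np.cos(a),np.sin(a)]); v=np.array([-u[1],u[0]])
    P=[[*(np.array([x,y])+8*s*u/1000+18*t*v/1000),h+12*k/1000] for k in(-1,1) for s,t in((1,-1),(-1,1))]
    print(h,proj(W,P).round(0).tolist())
s=cv2.imread('pics/w4.png')[:,:,::-1]
crop(s,280,110,360,330,2.7,'pics/c6.png')
s=cv2.imread('pics/w4.png'); 
E
```

```text
0.164 [[309.0, 237.0], [333.0, 288.0], [308.0, 249.0], [335.0, 305.0]]
0.157 [[309.0, 234.0], [333.0, 283.0], [308.0, 245.0], [334.0, 299.0]]
0.15 [[310.0, 231.0], [332.0, 279.0], [308.0, 241.0], [334.0, 294.0]]
```

View pics/c6.png

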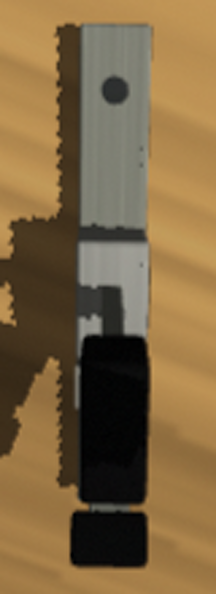

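{"name": "arm_command", "arguments": {
  "increments": [0,1,25,0,0,0,0,0,25,0,0,0,0,0,20,0,0,0,0,0,8,0,0,0,0,0,2,0,0,0,0,0,0,0,0,0]
}}

```text
time_s: 8.9
tcp_pos: [0.538, -0.1874, 0.1405]
ee_rot: [0.829, -0.559, 0.002, -0.001]
force: [0.7, 0.4, 0.6]
gripper_width: 0.0857
```

{"name": "arm_command", "arguments": {
  "increments": [0,0,0,0,0,0,0,0,0,0,0,0,0,0,0,0,0,0,0,0,0,0,0,0,0,0,0,0,0,0,0,0,0,0,0,0,0,0,0,0,0,0,0,0,0,0,0,0],
  "gripper": 1
}}

```text
time_s: 9.7
tcp_pos: [0.5375, -0.1878, 0.1395]
ee_rot: [0.829, -0.559, 0.001, -0.001]
force: [0.4, 0.7, 0.3]
gripper_width: 0.0148
```

{"name": "arm_command", "arguments": {
  "increments": [0,0,-5,0,0,0,0,0,-8,0,0,0,0,0,-15,0,0,0,0,0,-30,0,0,0,0,0,-40,0,0,0,0,0,-40,0,0,0,0,0,-30,0,0,0,0,0,-15,0,0,0]
}}

```text
time_s: 10.5
tcp_pos: [0.537, -0.1879, 0.3255]
ee_rot: [0.829, -0.559, 0.002, -0.002]
force: [1.5, -0.5, -5.8]
gripper_width: 0.0152
```

```bash
python3 - <<'E'
from rig import ctrl
from h import *
go(ctrl.state(),[.5458,.1738,.325],-84.5)
im=ctrl.read_camera("scene"); cv2.imwrite("pics/s5.png",im[:,:,::-1])
im=ctrl.read_camera("side"); cv2.imwrite("pics/d5.png",im[:,:,::-1])
E
```

```text
tcp [ 0.537  -0.1879  0.3255] yaw -67.97 w 0.0152 F [ 1.5 -0.5 -5.8] t 10.5
shift [-332.  -143.8    0.5]
turn [-0.0054 -0.0013  0.2885]
```

View pics/d5.png

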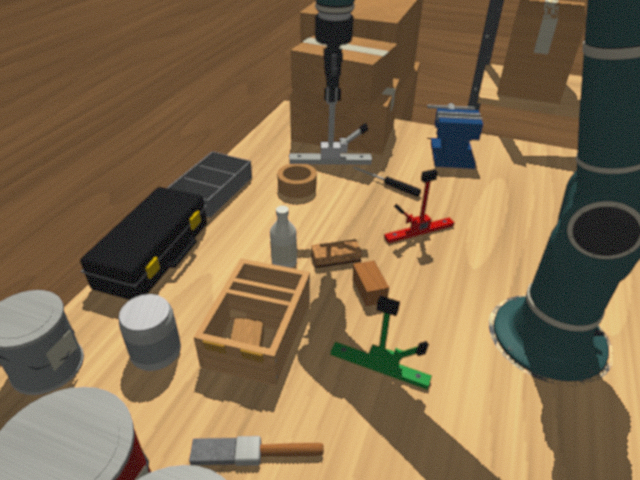

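{"name": "arm_command", "arguments": {
  "increments": [0,0,0,0,0,0.07,0,0,0,0,0,0.08,0,0,0,-0.005,0,0.08,0,0,0,0,0,0.058,0,0,0,0,0,0]
}}

```text
time_s: 11.1
tcp_pos: [0.5357, -0.1873, 0.3204]
ee_rot: [0.74, -0.672, -0.002, 0.002]
force: [0.8, 1.0, -5.0]
gripper_width: 0.015
```

```bash
python3 - <<'E'
from rig import ctrl
from h import *
go(ctrl.state(),[.5458,.1738,.325],-84.5)
E
```

```text
tcp [ 0.5357 -0.1873  0.3204] yaw -84.46 w 0.015 F [ 0.8  1.  -5. ] t 11.1
shift [-358.4  -44.9   -4.5]
turn [0.0062 0.0009 0.0006]
```

{"name": "arm_command", "arguments": {
  "increments": [-10,-1,-2,0.006,0,0,-20,-2,-1,0,0,0,-30,-4,0,0,0,0,-35,-4,0,0,0,0,-40,-5,0,0,0,0,-40,-5,0,0,0,0,-40,-5,0,0,0,0,-40,-5,0,0,0,0]
}}

```text
time_s: 11.9
tcp_pos: [0.5422, 0.0714, 0.3252]
ee_rot: [0.741, -0.671, 0.001, -0.001]
force: [0.9, -0.0, -5.0]
gripper_width: 0.0149
```

{"name": "arm_command", "arguments": {
  "increments": [-35,-5,0,0,0,0,-30,-4,0,0,0,0,-20,-3,0,0,0,0,-13,-2,0,0,0,0,-5,0,0,0,0,0,0,0,0,0,0,0,0,0,0,0,0,0,0,0,0,0,0,0]
}}

```text
time_s: 12.7
tcp_pos: [0.5474, 0.1713, 0.3256]
ee_rot: [0.74, -0.673, 0.002, -0.001]
force: [-0.4, -1.0, -5.0]
gripper_width: 0.015
```

```bash
python3 - <<'E'
from rig import ctrl
from h import *
import json
go(ctrl.state(),[.5458,.1738,.26],-84.5)
i=ctrl.camera_info("wrist")
json.dump({k:(v.tolist() if hasattr(v,'tolist') else v) for k,v in i.items()},open('w6.json','w'))
for n in ("wrist","side","scene"):
    im=ctrl.read_camera(n); cv2.imwrite(f"pics/{n}6.png",im[:,:,::-1])
E
```

```text
tcp [0.5474 0.1713 0.3256] yaw -84.58 w 0.015 F [-0.4 -1.  -5. ] t 12.7
shift [-2.7  1.6 65.5]
turn [-0.0038 -0.001  -0.0015]
```

View pics/wrist6.png

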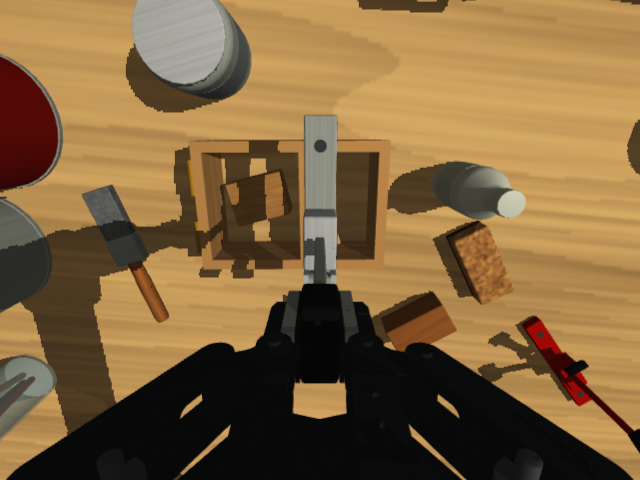

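View pics/scene6.png

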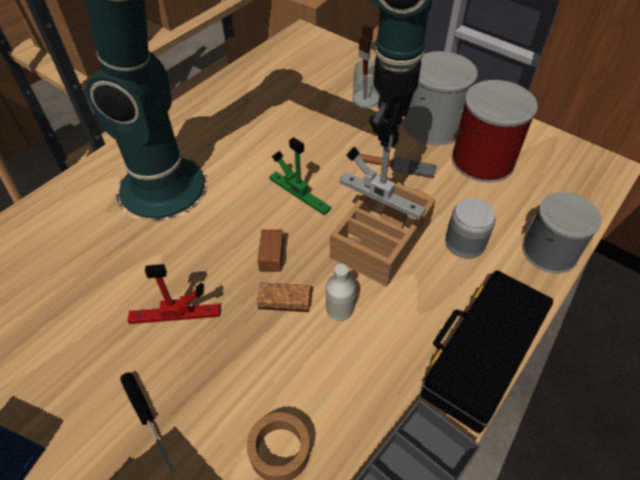

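```bash
python3 - <<'E'
import json
from h import *
W=json.load(open('w6.json'))
im=cv2.imread('pics/wrist6.png')
q=[.5429,.2037,-1.47485]
c,s=np.cos(q[2]),np.sin(q[2])
def T(q,l):
    c,s=np.cos(q[2]),np.sin(q[2]);l=np.array(l)/1000.; return np.c_[q[0]+l[:,0]*c-l[:,1]*s,q[1]+l[:,0]*s+l[:,1]*c,l[:,2]]
def poly(P,col):
    cv2.polylines(big,[np.round(((P-[170,100])*3.2)).astype(int)],True,col,1)
big=cv2.resize(im[100:290,170:410],None,fx=3.2,fy=3.2,interpolation=cv2.INTER_CUBIC)
rect=lambda x0,x1,y0,y1,z:[(x0,y0,z),(x1,y0,z),(x1,y1,z),(x0,y1,z)]
poly(proj(W,T(q,rect(-110,110,-75,75,85))),(0,255,0))
poly(proj(W,T(q,rect(18,42,-63,63,85))),(0,0,255))
poly(proj(W,T(q,rect(51,98,-63,63,85))),(255,0,0))
zb=325.6-147.5+14
g=[.5474,.1713,np.radians(95.4)]
poly(proj(W,T(g,rect(-13,13,-95,95,zb))),(255,255,0))
cv2.imwrite('pics/o6.png',big)
E
```

```text
(no output)
```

View pics/o6.png

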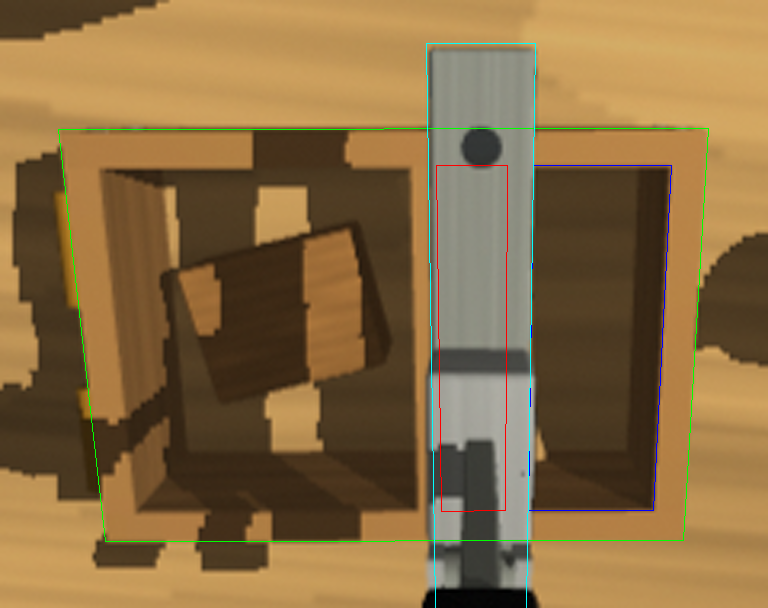

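{"name": "arm_command", "arguments": {
  "increments": [-2.7,1.5,10,-0.003,0,0,0,0,20,0,0,0,0,0,20,0,0,0,0,0,15,0,0,0,0,0,8,0,0,0,0,0,0,0,0,0,0,0,0,0,0,0]
}}

```text
time_s: 13.55
tcp_pos: [0.5458, 0.1756, 0.2529]
ee_rot: [0.74, -0.672, 0.001, -0.0]
force: [0.3, -0.7, -4.2]
gripper_width: 0.0152
```

```bash
python3 - <<'E'
from rig import ctrl
from h import *
go(ctrl.state(),[.5458,.1738,.235],-84.5)
E
```

```text
tcp [0.5458 0.1756 0.2529] yaw -84.46 w 0.0152 F [ 0.3 -0.7 -4.2] t 13.55
shift [ 1.8  0.2 17.9]
turn [-0.0014 -0.0002  0.0008]
```

{"name": "arm_command", "arguments": {
  "increments": [1.5,0,3,0,0,0,0,0,3,0,0,0,0,0,3,0,0,0,0,0,3,0,0,0,0,0,0,0,0,0]
}}

```text
time_s: 14.05
tcp_pos: [0.5453, 0.1739, 0.2399]
ee_rot: [0.74, -0.672, 0.0, 0.0]
force: [-0.7, 0.6, -5.8]
gripper_width: 0.0149
```

{"name": "arm_command", "arguments": {
  "increments": [0,0,2,0,0,0,0,0,2,0,0,0,0,0,2,0,0,0,0,0,2,0,0,0,0,0,2,0,0,0,0,0,0,0,0,0]
}}

```text
time_s: 14.65
tcp_pos: [0.5456, 0.174, 0.2308]
ee_rot: [0.74, -0.672, 0.0, -0.0]
force: [-0.7, 0.4, -0.9]
gripper_width: 0.0152
```

```bash
python3 - <<'E'
from rig import ctrl
from h import *
go(ctrl.state(),[.5458,.1738,.2],-84.5)
for n in ("wrist","side"):
    im=ctrl.read_camera(n); cv2.imwrite(f"pics/{n}7.png",im[:,:,::-1])
s=cv2.imread('pics/side7.png')[:,:,::-1]
crop(s,180,170,360,390,2.7,'pics/c7.png')
E
```

```text
tcp [0.5456 0.174  0.2308] yaw -84.46 w 0.0152 F [-0.7  0.4 -0.9] t 14.65
shift [ 0.2 -0.1 30.8]
turn [-0.001  -0.0002  0.0008]
```

View pics/c7.png

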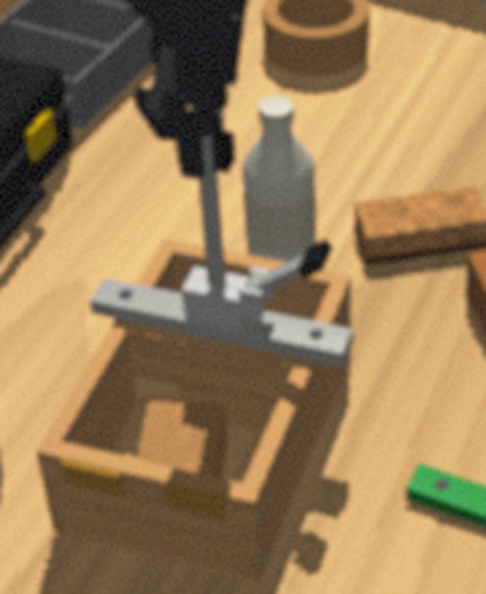

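View pics/wrist7.png

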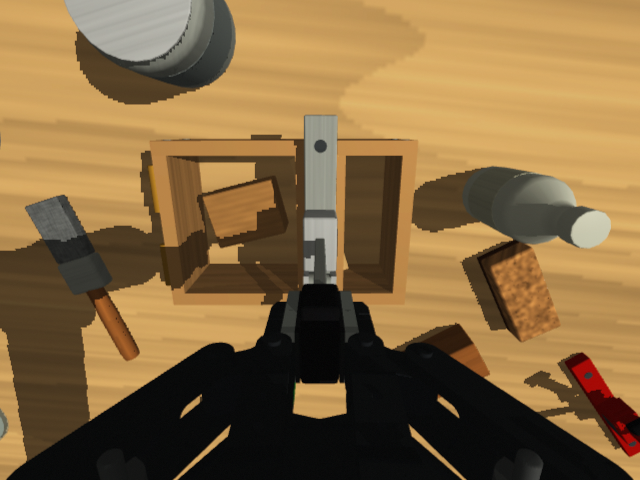

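{"name": "arm_command", "arguments": {
  "increments": [0,0,6,0,0,0,0,0,10,0,0,0,0,0,12,0,0,0,0,0,12,0,0,0,0,0,9,0,0,0,0,0,5,0,0,0,0,0,0,0,0,0]
}}

```text
time_s: 15.45
tcp_pos: [0.5455, 0.1738, 0.1754]
ee_rot: [0.74, -0.672, 0.0, 0.0]
force: [-1.8, 0.1, -0.5]
gripper_width: 0.0153
```

{"name": "arm_command", "arguments": {
  "increments": [0,0,2,0,0,0,0,0,2,0,0,0,0,0,0,0,0,0]
}}

```text
time_s: 15.75
tcp_pos: [0.5456, 0.1739, 0.1724]
ee_rot: [0.74, -0.672, 0.0, -0.0]
force: [-1.6, -0.7, -1.7]
gripper_width: 0.0151
```

{"name": "arm_command", "arguments": {
  "increments": [0,0,2,0,0,0,0,0,2,0,0,0,0,0,0,0,0,0]
}}

```text
time_s: 16.05
tcp_pos: [0.5456, 0.1739, 0.1682]
ee_rot: [0.74, -0.672, 0.0, -0.0]
force: [-2.4, -0.6, -1.5]
gripper_width: 0.0151
```

{"name": "arm_command", "arguments": {
  "increments": [0,0,1.5,0,0,0,0,0,1.5,0,0,0,0,0,0,0,0,0]
}}

```text
time_s: 16.35
tcp_pos: [0.5463, 0.1741, 0.167]
ee_rot: [0.74, -0.672, 0.001, -0.001]
force: [-4.1, -1.6, 9.9]
gripper_width: 0.015
```

{"name": "arm_command", "arguments": {
  "increments": [0,0,1.5,0,0,0,0,0,1.5,0,0,0,0,0,0,0,0,0]
}}

```text
time_s: 16.65
tcp_pos: [0.5477, 0.1743, 0.1667]
ee_rot: [0.74, -0.672, 0.002, -0.002]
force: [-7.2, -2.3, 21.7]
gripper_width: 0.0149
```

{"name": "arm_command", "arguments": {
  "increments": [0,0,1.5,0,0,0,0,0,1.5,0,0,0,0,0,0,0,0,0]
}}

```text
time_s: 16.95
tcp_pos: [0.5501, 0.1747, 0.1662]
ee_rot: [0.74, -0.672, 0.003, -0.005]
force: [-6.6, -3.0, 33.7]
gripper_width: 0.0147
```

{"name": "arm_command", "arguments": {
  "increments": [0,0,-3,0,0,0,0,0,-3,0,0,0,0,0,0,0,0,0,0,0,0,0,0,0]
}}

```text
time_s: 17.35
tcp_pos: [0.5479, 0.1743, 0.1666]
ee_rot: [0.74, -0.672, 0.002, -0.002]
force: [2.9, 0.0, 5.6]
gripper_width: 0.015
```

```bash
python3 - <<'E'
from rig import ctrl
from h import *
go(ctrl.state(),[.5458,.1738,.167],-84.5)
for n in ("wrist","side","scene"):
    im=ctrl.read_camera(n); cv2.imwrite(f"pics/{n}8.png",im[:,:,::-1])
s=cv2.imread('pics/side8.png'); c=cv2.imread('pics/scene8.png')
a=cv2.resize(s[210:330,190:330],None,fx=3,fy=4); a=cv2.resize(s[210:340,190:330],None,fx=2.8,fy=2.8); b=cv2.resize(c[120:250,320:460],None,fx=2.8,fy=2.8)
cv2.imwrite('pics/c8.png',np.hstack([a,b]))
go(ctrl.state(),[.5458,.1738,.167],-84.5)
E
```

```text
tcp [0.5479 0.1743 0.1666] yaw -84.47 w 0.015 F [2.9 0.  5.6] t 17.35
shift [ 0.3  2.1 -0.4]
turn [-0.0059  0.0004  0.0005]
tcp [0.5479 0.1743 0.1666] yaw -84.47 w 0.0143 F [ 1.9 -1.2  5.6] t 17.5
shift [ 0.3  2.2 -0.4]
turn [-0.0058  0.0004  0.0005]
```

View pics/c8.png

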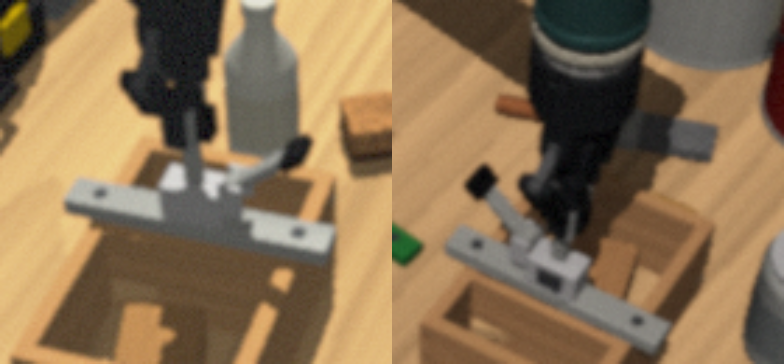

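View pics/wrist8.png

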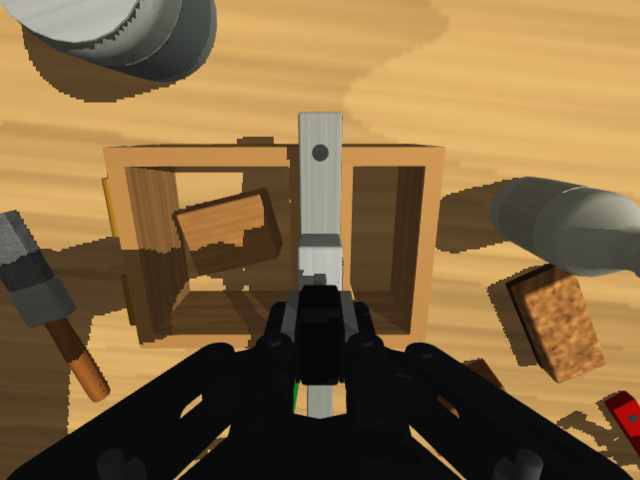

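{"name": "arm_command", "arguments": {
  "increments": [0,0,0,0,0,0,0,0,0,0,0,0,0,0,0,0,0,0,0,0,0,0,0,0,0,0,-6,0,0,0,0,0,-20,0,0,0,0,0,-30,0,0,0,0,0,0,0,0,0],
  "gripper": -1
}}

```text
time_s: 18.3
tcp_pos: [0.548, 0.1747, 0.2258]
ee_rot: [0.74, -0.672, 0.002, -0.004]
force: [0.0, 0.9, 1.2]
gripper_width: 0.0854
```

```bash
python3 - <<'E'
from rig import ctrl
from h import *
import json
i=ctrl.camera_info("wrist")
json.dump({k:(v.tolist() if hasattr(v,'tolist') else v) for k,v in i.items()},open('w9.json','w'))
go(ctrl.state(),[.474,.167,.225],-84.5)
for n in ("wrist","side","scene"):
    im=ctrl.read_camera(n); cv2.imwrite(f"pics/{n}9.png",im[:,:,::-1])
s=cv2.imread('pics/side9.png'); c=cv2.imread('pics/scene9.png')
a=cv2.resize(s[190:320,190:330],None,fx=2.8,fy=2.8); b=cv2.resize(c[120:250,320:460],None,fx=2.8,fy=2.8)
cv2.imwrite('pics/c9.png',np.hstack([a,b]))
def T(q,l):
    c,s=np.cos(q[2]),np.sin(q[2]);l=np.array(l)/1000.; return np.c_[q[0]+l[:,0]*c-l[:,1]*s,q[1]+l[:,0]*s+l[:,1]*c,l[:,2]]
g=[.5465,.174,np.radians(95.5)]
for h in (45,48,51,55):
  z=85+144-h
  P=T(g,[(a*8,b*18,z+12*k) for a in(1,-1) for b in (1,-1) for k in (1,-1)])
  for inf in (ctrl.camera_info("side"),ctrl.camera_info("scene"),i):
    u=proj(inf,P); print(h,u.min(0).round(1),u.max(0).round(1),end=' | ')
  print()
E
```

```text
tcp [0.548  0.1747 0.2258] yaw -84.47 w 0.0854 F [0.  0.9 1.2] t 18.3
shift [ 0.6 74.4  0.2]
turn [-0.008   0.0017  0.0006]
45 [245.3 241.8] [268.1 261.1] | 45 [372.6 184.5] [392.5 204. ] | 45 [307.1 244.3] [336.7 316.9] | 
48 [245.5 243.1] [268.1 262.3] | 48 [372.5 185.5] [392.3 205. ] | 48 [307.3 242.8] [336.4 314.3] | 
51 [245.6 244.4] [268.2 263.5] | 51 [372.4 186.5] [392.2 206. ] | 51 [307.5 241.3] [336.2 311.7] | 
55 [245.8 246.1] [268.3 265.2] | 55 [372.2 187.9] [392.  207.3] | 55 [307.8 239.4] [335.9 308.4] |
```

View pics/c9.png

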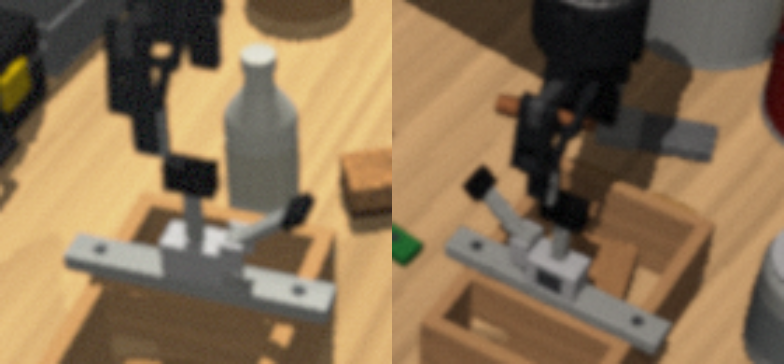

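View pics/wrist9.png

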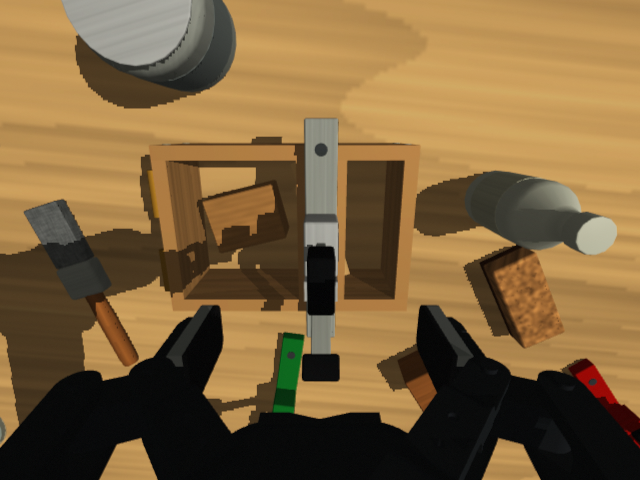

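{"name": "arm_command", "arguments": {
  "increments": [0,15,0,-0.008,0,0,0,25,0,0,0,0,0,25,0,0,0,0,0,12,0,0,0,0,0,0,0,0,0,0,0,0,0,0,0,0,0,0,0,0,0,0],
  "gripper": 1
}}

```text
time_s: 19.15
tcp_pos: [0.47, 0.1666, 0.222]
ee_rot: [0.74, -0.672, -0.002, 0.003]
force: [0.9, -0.6, 0.8]
gripper_width: -0.0002
```

```bash
python3 - <<'E'
from rig import ctrl
from h import *
go(ctrl.state(),[.4708,.1667,.19],-84.5)
for n in ("wrist","side","scene"):
    im=ctrl.read_camera(n); cv2.imwrite(f"pics/{n}10.png",im[:,:,::-1])
s=cv2.imread('pics/side10.png'); c=cv2.imread('pics/scene10.png')
a=cv2.resize(s[190:320,190:330],None,fx=2.8,fy=2.8); b=cv2.resize(c[120:250,320:460],None,fx=2.8,fy=2.8)
cv2.imwrite('pics/c10.png',np.hstack([a,b]))
E
```

```text
tcp [0.47   0.1666 0.222 ] yaw -84.48 w -0.0002 F [ 0.9 -0.6  0.8] t 19.15
shift [-0.1 -1.1 32. ]
turn [ 0.0066 -0.0003  0.0003]
```

View pics/c10.png

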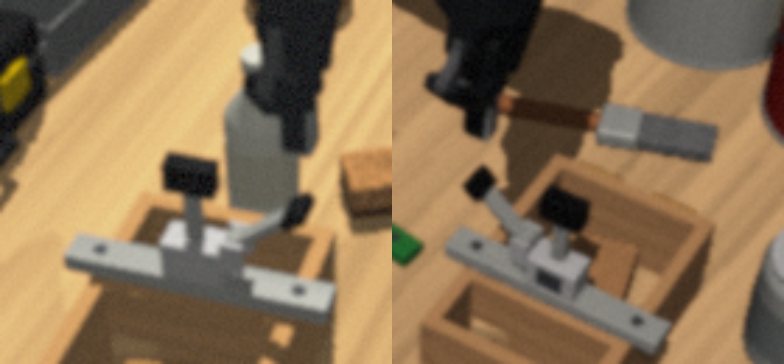

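View pics/wrist10.png

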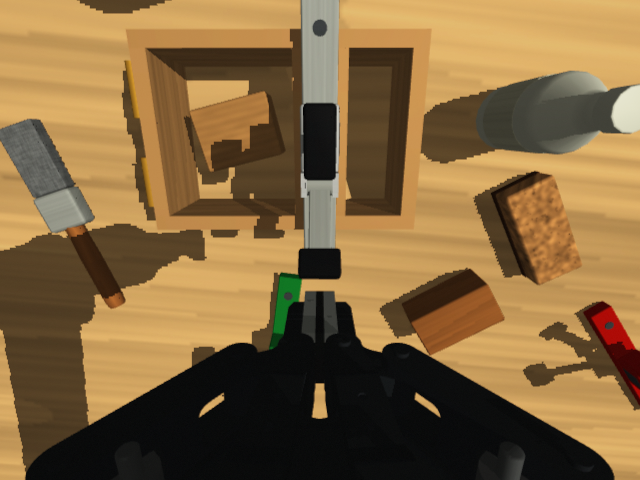

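```bash
python3 - <<'E'
from rig import ctrl
from h import *
i=ctrl.camera_info("wrist")
y=np.array([-.9954,-.0958]);g=np.array([.5465,.174])
for d,z in((69,88),(72,98),(60,85),(75,81)):
    print(d,z,proj(i,[[*(g+y*d/1000),.085+z/1000]]).round(1))
print(proj(i,[[.47,.1666,.222],[.47,.1666,.19]]))
print('bar end -y',proj(i,[[*(g-y*.019),.196],[*(g+y*.019),.196]]))
E
```

```text
69 88 [[320.3 258.7]]
72 98 [[320.3 269.8]]
60 85 [[320.3 242.9]]
75 81 [[320.2 263.6]]
[[320.61592321 311.97101595]
 [320.41398895 282.75267178]]
bar end -y [[320.63361443  96.17558934]
 [320.52120878 180.38534567]]
```

{"name": "arm_command", "arguments": {
  "increments": [0,0,12,0.006,0,0,0,0,14,0,0,0,0,0,6,0,0,0,0,0,0,0,0,0]
}}

```text
time_s: 19.7
tcp_pos: [0.4686, 0.1662, 0.1891]
ee_rot: [0.74, -0.672, -0.001, 0.002]
force: [0.5, 0.0, 0.3]
gripper_width: -0.0002
```

{"name": "arm_command", "arguments": {
  "increments": [0,1,4,0,0,0,0,1,4,0,0,0,0,1,4,0,0,0,0,0,0,0,0,0]
}}

```text
time_s: 20.1
tcp_pos: [0.4651, 0.1662, 0.1776]
ee_rot: [0.741, -0.672, -0.001, 0.001]
force: [0.1, -0.0, 0.4]
gripper_width: -0.0
```

{"name": "arm_command", "arguments": {
  "increments": [0,1,4,0,0,0,0,1,4,0,0,0,0,1,4,0,0,0,0,0,0,0,0,0]
}}

```text
time_s: 20.5
tcp_pos: [0.4627, 0.1658, 0.1653]
ee_rot: [0.74, -0.672, -0.0, 0.001]
force: [0.1, -0.2, -0.5]
gripper_width: -0.0
```

```bash
python3 - <<'E'
from rig import ctrl
from h import *
go(ctrl.state(),[.4708,.1667,.19],-84.5)
for n in ("wrist","side","scene"):
    im=ctrl.read_camera(n); cv2.imwrite(f"pics/{n}11.png",im[:,:,::-1])
s=cv2.imread('pics/side11.png'); c=cv2.imread('pics/scene11.png')
a=cv2.resize(s[190:320,190:330],None,fx=2.8,fy=2.8); b=cv2.resize(c[120:250,320:460],None,fx=2.8,fy=2.8)
w=cv2.resize(cv2.imread('pics/wrist11.png')[130:350,210:430],None,fx=2,fy=2)
out=np.zeros((364+440,784,3),np.uint8); out[:364]=np.hstack([a,b]); out[364:,:440]=w
cv2.imwrite('pics/c11.png',cv2.resize(out,None,fx=.74,fy=.74))
E
```

```text
tcp [0.4627 0.1658 0.1653] yaw -84.45 w -0.0 F [ 0.1 -0.2 -0.5] t 20.5
shift [ -0.1  -8.1 -24.7]
turn [ 0.0014 -0.0006  0.0008]
```

View pics/c11.png

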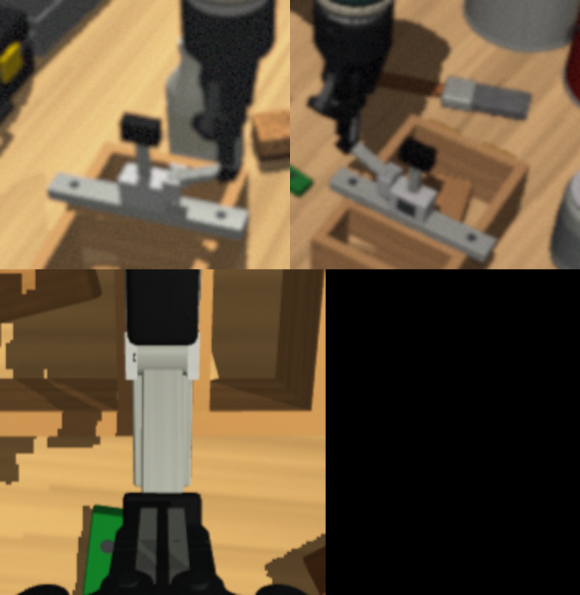

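The lever is already swinging down under the fingertip. Continue.

{"name": "arm_command", "arguments": {
  "increments": [0,1,4,0,0,0,0,0,4,0,0,0,0,0,4,0,0,0]
}}

```text
time_s: 20.95
tcp_pos: [0.4619, 0.1658, 0.1536]
ee_rot: [0.741, -0.672, -0.0, 0.001]
force: [-1.3, -0.1, 2.4]
gripper_width: 0.0001
```

{"name": "arm_command", "arguments": {
  "increments": [0,0,3,0,0,0,0,0,3,0,0,0,0,0,2,0,0,0]
}}

```text
time_s: 21.25
tcp_pos: [0.4618, 0.1657, 0.1456]
ee_rot: [0.74, -0.672, -0.0, 0.001]
force: [-2.4, 0.4, 1.5]
gripper_width: 0.0
```

{"name": "arm_command", "arguments": {
  "increments": [0,0,1.5,0,0,0,0,0,1.5,0,0,0,0,0,0,0,0,0]
}}

```text
time_s: 21.55
tcp_pos: [0.4619, 0.1657, 0.1427]
ee_rot: [0.74, -0.672, -0.0, 0.001]
force: [-0.5, -0.1, -0.1]
gripper_width: -0.0003
```

{"name": "arm_command", "arguments": {
  "increments": [0,0,1.5,0,0,0,0,0,1.5,0,0,0,0,0,0,0,0,0]
}}

```text
time_s: 21.85
tcp_pos: [0.4619, 0.1658, 0.1398]
ee_rot: [0.74, -0.672, -0.0, 0.001]
force: [0.4, -0.8, -0.4]
gripper_width: 0.0002
```

{"name": "arm_command", "arguments": {
  "increments": [0,0,1,0,0,0,0,0,1,0,0,0,0,0,0,0,0,0]
}}

```text
time_s: 22.15
tcp_pos: [0.4618, 0.1658, 0.138]
ee_rot: [0.74, -0.672, -0.0, 0.001]
force: [-1.5, -0.0, 1.9]
gripper_width: -0.0001
```

{"name": "arm_command", "arguments": {
  "increments": [0,0,1,0,0,0,0,0,1,0,0,0,0,0,0,0,0,0]
}}

```text
time_s: 22.45
tcp_pos: [0.4618, 0.1659, 0.1373]
ee_rot: [0.74, -0.672, -0.0, 0.001]
force: [-6.1, -1.0, 15.6]
gripper_width: -0.0002
```

```bash
python3 - <<'E'
from rig import ctrl
from h import *
go(ctrl.state(),[.4708,.1667,.19],-84.5)
for n in ("wrist","side","scene"):
    im=ctrl.read_camera(n); cv2.imwrite(f"pics/{n}12.png",im[:,:,::-1])
s=cv2.imread('pics/side12.png'); c=cv2.imread('pics/scene12.png')
a=cv2.resize(s[190:320,190:330],None,fx=2.8,fy=2.8); b=cv2.resize(c[120:250,320:460],None,fx=2.8,fy=2.8)
cv2.imwrite('pics/c12.png',np.hstack([a,b]))
E
```

```text
tcp [0.4618 0.1659 0.1373] yaw -84.46 w -0.0002 F [-6.1 -1.  15.6] t 22.45
shift [  0.1  -8.9 -52.7]
turn [ 0.0013 -0.0002  0.0007]
```

View pics/c12.png

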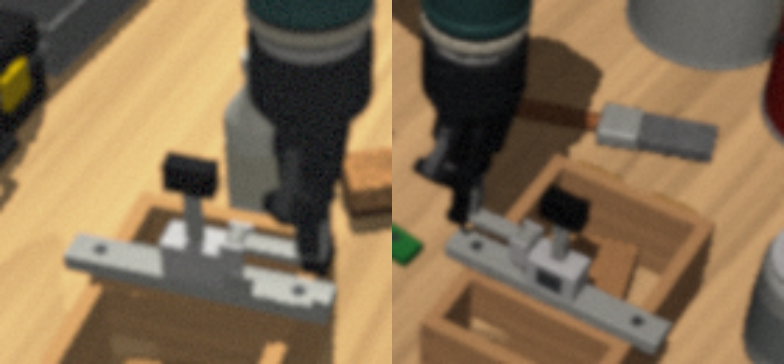

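{"name": "arm_command", "arguments": {
  "increments": [0,0,-2,0,0,0,0,0,-4,0,0,0,0,0,-15,0,0,0,0,0,-30,0,0,0,0,0,-40,0,0,0,0,0,-40,0,0,0,0,0,-20,0,0,0,0,0,0,0,0,0]
}}

```text
time_s: 23.4
tcp_pos: [0.4639, 0.1666, 0.2902]
ee_rot: [0.74, -0.672, 0.001, -0.003]
force: [0.3, -0.9, -0.2]
gripper_width: -0.0002
```

```bash
python3 - <<'E'
from rig import ctrl
from h import *
go(ctrl.state(),[.4708,.1667,.19],-84.5)
i=ctrl.camera_info("wrist")
for n in ("wrist","side","scene"):
    im=ctrl.read_camera(n); cv2.imwrite(f"pics/{n}13.png",im[:,:,::-1])
s=cv2.imread('pics/side13.png'); c=cv2.imread('pics/scene13.png')
a=cv2.resize(s[190:320,190:330],None,fx=2.8,fy=2.8); b=cv2.resize(c[120:250,320:460],None,fx=2.8,fy=2.8)
cv2.imwrite('pics/c13.png',np.hstack([a,b]))
g=np.array([.5465,.174]);y=np.array([-.9954,-.0958]);x=np.array([.0958*-1,.9954])
for inf in (ctrl.camera_info("side"),ctrl.camera_info("scene"),i):
    for ang in (0.8,.65):
        a=np.pi/4-ang
        d=29+57*np.cos(a); z=48+57*np.sin(a)
        print(ang,proj(inf,[[*(g+y*(d)/1000),.085+z/1000]]).round(1),end=' ')
    P=[[*(g+x*.008*p+y*.018*q),.085+.144-.046+.012*k] for p in (1,-1) for q in (1,-1) for k in (1,-1)]
    u=proj(inf,P);print('thumb',u.min(0).round(1),u.max(0).round(1))
E
```

```text
tcp [0.4639 0.1666 0.2902] yaw -84.47 w -0.0002 F [ 0.3 -0.9 -0.2] t 23.4
shift [  0.7  -6.4 100.2]
turn [-0.0054  0.0018  0.0006]
0.8 [[302.6 281.5]] 0.65 [[302.3 278. ]] thumb [245.4 242.3] [268.1 261.5]
0.8 [[346.2 195.1]] 0.65 [[346.5 192.5]] thumb [372.5 184.8] [392.4 204.4]
0.8 [[321.  229.2]] 0.65 [[321.  231.1]] thumb [309.2 100.5] [333.9 157.6]
```

View pics/c13.png

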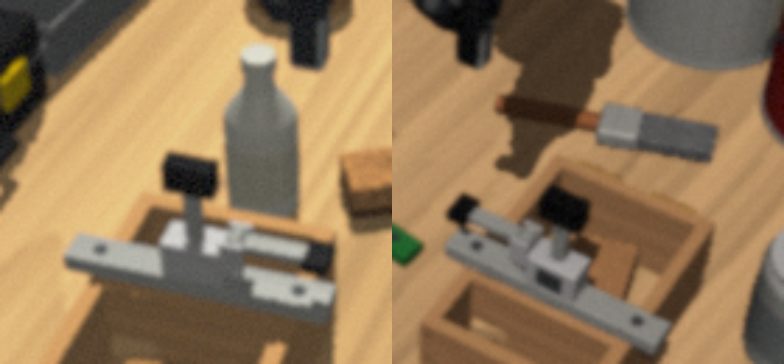

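View pics/wrist13.png

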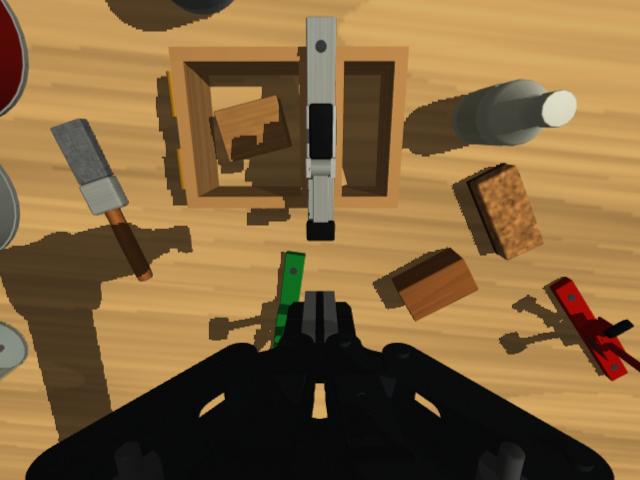

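Paddle at side (303.6, 281) against a prediction of (302.6, 281.5) for fully down; the lever is parallel to the bar, the gauge is flat, the block is on the bench and the bystanders look unmoved. Handing in.

```bash
python3 -c "
from rig import ctrl
print(ctrl.state()['force']); print(ctrl.sign_off())"
```

```text
[-0.66865041 -0.34567205 -0.46777022]
the job is handed in; nothing more can be done
None
```

The job is handed in, after about 23.6 s of the 67 s allowed. `sign_off` gives no verdict, so the result rests on my own checks.

**What I did**
- I lifted the sanding block off the case and laid it flat on the bench at about (0.475, -0.065).
- I picked up the steel gauge by its thumb piece and stood it across the rim over the narrow compartment.
- I lowered the rod until the tip met the floor, let go with the lever still up, then pressed the lever down to its stop with closed fingers.

**What the last checks showed**
- **Seating:** the gauge looks flat on the rim in all views, with the tip inside the narrow compartment. The load on the wrist fell from about 5 N to 1 N as it landed.
- **Rod:** contact came at a depth of about 45 to 46 mm. The thumb piece's height in the images agrees to about 2 mm.
- **Lever:** it reached its stop at about 16 N. In the side image the paddle is within about 1 px of where "fully down" should put it, and the lever is parallel to the bar.
- **Surroundings:** the bystanders look unmoved, though I checked this only by eye. The arm was well clear of everything at hand-in.

**What disagreed or went less well**
- **Thumb piece:** before the pick-up it sat about 8 mm lower than for a fully raised rod, and it was at its stop once lifted.
- **Floor contact:** I pressed a little further than needed, with the wrist force at about 34 N (limit 60 N), and then backed off to about 6 N before letting go.

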